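Gauge the depth of a blind bore with a depth rod

TASK

Take the depth rod off its stand and lower it gently, handle uppermost, into the blind bore of the tilted sleeve until its tip rests on the bottom, so that its stop collar is pushed up the rod by the sleeve's end face; hold it there for a good second. Then draw it out without shifting the collar and hang it back upright in the fork of its stand, the collar still showing the bore's depth. Leave the dish, the timer and the spray can where they are.

Things in the scene. Friction and masses are not known exactly. Their poses are not given: they have to be found in the camera images.
- depth_rod: Depth rod (0.15 kg) hanging upright in the fork of its stand. Origin: centre of the underside of its round flange (28 mm diameter, 4 mm thick); z runs up along the rod. Below the flange a steel rod of 9 mm diameter and 125 mm length with a round tip, carrying the sliding stop collar. Above the flange a neck of 16 mm diameter up to z = 12 mm, then a grey handle bar 24 mm in x, 18 mm in y (grip across y), from z = 12 to 72 mm.
- rod_tip (a point): Lower end of the depth rod, 125 mm below its flange's underside, on the rod's axis; axes as the depth rod's.
- stop_collar (a joint): Position in m of the stop collar (dark steel ring, 28 mm diameter, 14 mm high) along the rod. 0: its underside stands 10 mm above the tip; grows towards the handle, up to 0.060. About 3 N of friction moves it, and it stays where it is left. Length of rod below it = 0.010 + this value. It starts at 0 to 0.006.
- collar_face (a point): Centre of the stop collar's underside, on the rod's axis.
- cradle: Fixed aluminium cradle, base plate 110 x 90 x 8 mm, origin at the centre of its underside. Seen in its own frame it holds the sleeve leaning 30 degrees from vertical, its open end towards the cradle's -x (roughly towards the robot): the bore's axis, pointing out, is (-0.5, 0, 0.866).
- bore_mouth (a point): Centre of the bore's mouth in the upper end face of the sleeve (steel, 45 mm diameter, 75 mm long); z points out along the bore's axis, 30 degrees from vertical. The bore is 14 mm in diameter. Its depth differs from one start to the next, 32 to 52 mm. The mouth is about 87 mm above the table.
- bore_bottom (a joint): How far in m the bottom of the bore is set up from its lowest place: depth of the bore = 0.052 - this value (0 to 0.020). It differs between starts and cannot be moved by hand force.
- bore_floor (a point): Centre of the bottom of the bore; z points out along the bore's axis.
- stand: Fixed stand, base plate 100 x 90 x 10 mm, origin under the base, its post on the +x side. At the top a steel fork, top at 150 mm, 8 mm thick, 44 mm wide, with a 15 mm wide slot open towards the stand's -x (roughly towards the robot). Small lips, 3 mm high, cross the ends of the two prongs, 24 to 28 mm from the hang point: lift the rod by 10 mm or more before drawing it 60 mm out along -x.
- hang_point (a point): Where the centre of the flange's underside sits when the depth rod hangs in the fork: in the slot, at the height of the fork's top, 150 mm above the table. Axes as the stand's; the rod starts here with its x and y along these.
- kidney_dish: Bystander: kidney-shaped steel dish 56 x 148 x 33 mm, origin under its centre.
- timer: Bystander: small white timer 60 x 62 x 20 mm, origin under its centre.
- spray_can: Bystander: upright spray can, 62 mm diameter, 220 mm high, origin under its centre.

How it is judged:
By the outcome, as a careful person would: the job done as asked, in the order asked, and still so for the second after the job is handed in, with the robot touching nothing.
It also fails if it takes over 64 s, if anything falls off the work surface, if the arm or the gripper's body presses on something with over 40 N, if the wrist force passes 120 N, or if a joint passes its speed limit or range.

ROBOT

A 7-joint arm with a two-finger parallel gripper is mounted at the origin on a cart in front of the work surface, level with it; the furniture and walls round the work are solid. World frame = base frame: x ahead of the robot, y to its left, z up, the work surface at z = 0. Lengths are in m, angles in rad, forces in N, time in s.
With the tool pointing down it reaches from about 0.4 to 0.85 m from the base axis. Payload 10.4 kg.
Tool frame: the origin (TCP) lies at the very end of the fingers, on their centre line; the grasp point (between the pads) lies 19 mm behind it; z points along the fingers, y is the direction in which the jaws open and shut (so a half turn about z gives the same grasp; the last joint's range is limited). The gripper opens to 87 mm and grips with 3 to 60 N. Pads are 19 mm wide; open, the fingers measure 117 mm over their backs; the gripper's body (75 mm by 190 mm) begins 51 mm behind the grasp point.
Start: joints at [-1.183, 0.332, -0.065, 1.46, 0.022, 1.35, -0.088], TCP at [0.25, 0.573, 0.223] pointing down, gripper open.
Joint ranges: [-2.6, 2.6], [-0.5, 2.12], [-1.47, 1.34], [0.16, 2.42], [-1.27, 4.41], [0.06, 2.06], [-2.6, 2.6]. Speed limits (rad/s): [2.22, 2.22, 2.79, 2.79, 3.14, 3.14, 3.14].

INTERFACE

Orientations are given as a unit quaternion [x, y, z, w].
In Python, from bench import r, eyes, job gives the robot as it stands. The module is installed in compiled form; this text tells all that it offers.
- The arm moves only by the tool play_rows, never from a script. Its argument "motion" is a list of rows, each a list of 7 numbers: the shift along the tool's x, y, z as a fraction of full scale, then the turn, a rotation vector about the tool's x, y, z as a fraction of full scale, then the opening in per cent of the stroke, from 0 (shut) to 100 (fully open). A call has 1 to 5 rows; each row is the pose to reach, as a shift and turn from the pose commanded when the call began, along the tool's axes at that moment; what a row does not reach only later rows make up. Full scale, the value 1, is 0.2 m for a shift and 90 degrees for a turn. A row lasts 1/8 s, in which the tool goes at most 62.5 mm and 10.7 degrees, less where a joint would pass 70% of its speed; a pose out of reach is approached as far as the arm can. A call with a number of a shift or a turn outside -1 to 1 is refused whole. A call with a gripper value outside its range is refused whole. The fingers move at their own pace and stop on an object; "squeeze" is the grip in N (left out, the last holds). Time passes only in rows, so rows that repeat a pose let the fingers close. It gives the time, the measured TCP pose, the force and the opening at its end, in the units of the state.
- r.read_state(): the state, without advancing time (a new reading comes with each control period).
- eyes.camera(name): name is "side" or "top"; returns a dict with "image" (384x512x3 uint8, red, green, blue), "mtx" (3x3 intrinsics, pixels), "R" (3x3) and "t" (3): a world point X has camera coordinates R X + t. Camera axes: x right, y down, z forward; pixel columns grow to the right and rows downward; lengths in m; the calibration is good to about 2 mm. A picture is of the moment at which its call begins. There is no depth.
- job.close_job(): hands the job in, once; it reports no verdict.
Trained networks look in a picture, given as the dict that the camera call returned (one of the last four; its "shot" number tells which), for a name from the list of things; names that differ only in an ending like _2 or _b are one class to them, and where a whole thing is asked for, a point or a joint stands for the part that bears it (a point fixed in the world has none). Each returns a list of dicts, best first, with "p" (0 to 1); they miss things now and then, are a little off and sometimes report something else, mostly with a low value. They report only what shows in the picture. A call takes as long as a camera call.
- eyes.regions_of(picture, label): "region" (384x512 bool, what is visible of it) and "xy" ([column, row] in pixels, amid what is visible of it).
- eyes.landmark_of(picture, label): "xy" ([column, row] in pixels: a listed point, or the origin of a listed thing).
The state is a dict: "time": time; "joint_positions": joint angles; "joint_vel": joint speeds; "joint_torque": joint torques, N m; "ee_pos": TCP position; "eef_rot": TCP orientation; "ft_force": force on the tool from outside, world axes, zero at the start; "torque": the same for the moment, N m; "width": finger opening in m.
Only numpy, scipy, OpenCV 4.12 (cv2) and the standard library are available. Lean on these libraries where they do the work, as an engineer would, in place of code of your own. Each camera call takes 0.05 s, during which the arm holds its last target. There are 200 camera calls.

## Working session

There is one attempt and no reset: what is moved stays moved. The work goes in short steps, Python scripts to look and compute and a tool call to move; the robot and the scene stay as the last step left them, time stands still between calls to the robot, and variables do not carry over. Pictures are saved under pics/ and viewed, about 8 in all and at most 12, crops included, and the job is handed in when it is done.

Besides the shell and the picture viewer there is one more tool, called after ">>>" as name(argument=value, ...), one argument or row to a line, values as JSON. play_rows: Moves the arm, as the interface text tells. Shift numbers are shares of 0.2 m and turn numbers shares of 90 degrees, none past 1 either way. Its arguments: {"type":"object","properties":{"motion":{"type":"array","items":{"type":"array","items":{"type":"number"}}},"squeeze":{"type":"number"}},"required":["motion"]}

```bash
mkdir -p pics; cat > h.py <<'E'
import numpy as np, cv2
from bench import r, eyes, job
from scipy.spatial.transform import Rotation as Ro
def lm(pics,label):
    out=[]
    for p in pics:
        l=eyes.landmark_of(p,label)
        out.append((l[0]['xy'],l[0]['p']) if l else None)
    return out
def tri(pics,xys):
    A=[]
    for p,xy in zip(pics,xys):
        P=p['mtx']@np.c_[p['R'],p['t']]
        A+= [xy[0]*P[2]-P[0], xy[1]*P[2]-P[1]]
    v=np.linalg.svd(np.array(A))[2][-1]; X=v[:3]/v[3]
    e=[]
    for p,xy in zip(pics,xys):
        e.append(np.linalg.norm(proj(p,X)-xy))
    return X,e
def proj(p,X):
    c=p['mtx']@(p['R']@np.asarray(X)+p['t']); return c[:2]/c[2]
def onz(p,xy,z):
    d=p['R'].T@np.linalg.inv(p['mtx'])@np.array([xy[0],xy[1],1]); o=-p['R'].T@p['t']
    return o+d*(z-o[2])/d[2]
def save(p,name,crop=None,k=1):
    im=p['image'][:,:,::-1]
    if crop: a,b,c,d=crop; im=im[b:d,a:c]
    cv2.imwrite('pics/'+name,cv2.resize(im,None,fx=k,fy=k,interpolation=cv2.INTER_CUBIC))
E
python3 - <<'E'
from h import *
s=eyes.camera('side');t=eyes.camera('top')
cv2.imwrite('pics/a.png',np.vstack([s['image'],t['image']])[:,:,::-1][:, :] if 0 else cv2.resize(np.hstack([s['image'],t['image']])[:,:,::-1],(800,300)))
for p in (s,t): print((-p['R'].T@p['t']).round(3), p['mtx'][0,0].round(1))
for n in ['depth_rod','rod_tip','collar_face','bore_mouth','cradle','stand','hang_point','kidney_dish','timer','spray_can']:
    a=lm([s,t],n)
    print(n,[(np.round(x[0],1).tolist(),round(x[1],2)) if x else None for x in a], [np.round(q,4).tolist() for q in tri([s,t],[x[0] for x in a])] if all(a) else '')
st=r.read_state(); print({k:np.round(v,3).tolist() for k,v in st.items()})
E
```

```text
[0.632 0.995 0.448] 376.4
[0.411 0.187 1.059] 361.9
depth_rod [([237.4, 133.4], 0.56), ([342.6, 162.4], 0.51)] [[0.6107, -0.0301, 0.1528], [0.8765, 1.0468]]
rod_tip [([238.1, 172.9], 0.63), ([337.3, 173.3], 0.77)] [[0.6067, -0.0428, 0.028], [0.9867, 1.1024]]
collar_face [([239.3, 170.8], 0.45), ([219.8, 236.4], 0.52)] [[0.5278, 0.2872, 0.1658], [42.5034, 39.8633]]
bore_mouth [([249.1, 185.0], 0.83), ([256.6, 179.0], 0.65)] [[0.5856, 0.1901, 0.0918], [1.2212, 1.1428]]
cradle [([244.0, 218.2], 0.73), ([258.9, 182.1], 0.6)] [[0.5941, 0.1837, -0.0006], [1.8185, 1.6334]]
stand [([239.7, 185.3], 0.79), ([332.3, 173.3], 0.75)] [[0.6073, -0.0349, -0.0073], [0.976, 1.0557]]
hang_point [([239.7, 134.5], 0.88), ([340.5, 162.4], 0.88)] [[0.6075, -0.0245, 0.1521], [0.2726, 0.3229]]
kidney_dish [None, ([265.4, 124.8], 0.55)] 
timer [([322.9, 245.7], 0.63), ([218.2, 239.0], 0.62)] [[0.4281, 0.3064, -0.0], [1.2199, 1.0003]]
spray_can [([301.2, 288.0], 0.74), ([332.5, 172.3], 0.68)] [[0.5348, -0.047, -0.3461], [44.2788, 38.9951]]
{'time': 1.1, 'joint_positions': [-1.183, 0.332, -0.065, 1.46, 0.022, 1.35, -0.088], 'joint_vel': [-0.001, 0.0, -0.0, -0.002, -0.001, 0.001, -0.002], 'joint_torque': [0.001, -62.303, 0.025, -39.012, -0.061, 0.032, 0.0], 'ee_pos': [0.25, 0.573, 0.223], 'eef_rot': [0.204, 0.979, 0.0, 0.0], 'ft_force': [-0.553, -0.207, 0.175], 'torque': [-0.049, -0.009, 0.041], 'width': 0.087}
```

View image.

View pics/a.png

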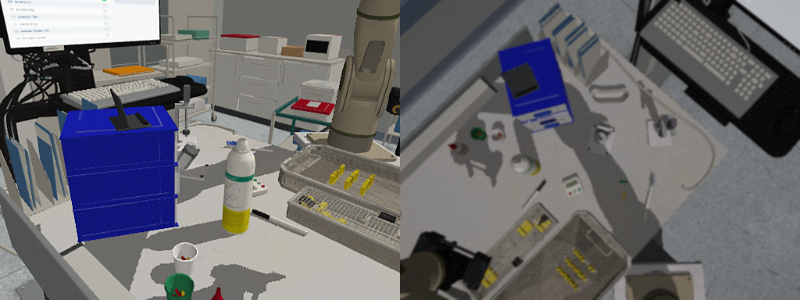

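```bash
python3 - <<'E'
from h import *
s=eyes.camera('side');t=eyes.camera('top')
a=s['image'][100:240,200:290]; b=t['image'][120:220,230:370]
A=cv2.resize(a,None,fx=4.2,fy=4.2,interpolation=cv2.INTER_CUBIC); B=cv2.resize(b,None,fx=3,fy=3,interpolation=cv2.INTER_CUBIC)
c=np.zeros((588,798,3),np.uint8); c[:588,:378]=A[:588,:378]; c[:300,378:798]=B
np.savez('s0.npz',s=s['image'],t=t['image'])
# side-camera axes in world
for p in (s,t): print(p['R'].round(3).tolist())
# region outlines in top
for n in ['stand','cradle','depth_rod']:
    for p,nm in ((s,'s'),(t,'t')):
        g=eyes.regions_of(p,n)
        if g:
            m=g[0]['region'].astype(np.uint8); q=cv2.findContours(m,0,1)[0]; q=max(q,key=cv2.contourArea)
            print(n,nm,round(g[0]['p'],2),m.sum(),cv2.boundingRect(q),[np.round(v,1) for v in cv2.minAreaRect(q)])
cv2.imwrite('pics/b.png',c[:,:,::-1])
E
```

```text
[[-0.999, 0.032, 0.018], [-0.004, 0.404, -0.915], [-0.036, -0.914, -0.403]]
[[-0.026, -0.999, -0.024], [-0.987, 0.029, -0.158], [0.159, 0.019, -0.987]]
stand s 0.97 520 (227, 169, 25, 19) [array([239., 178.]), array([24., 18.]), np.float64(0.0)]
stand t 0.66 1018 (316, 146, 37, 42) [array([334.3, 166.5]), array([39.5, 35.1]), np.float64(85.2)]
cradle s 0.8 1330 (227, 180, 43, 51) [array([243.9, 209.2]), array([52.3, 40.1]), np.float64(59.0)]
cradle t 0.89 1081 (240, 158, 36, 41) [array([257.6, 176.7]), array([30.7, 37.7]), np.float64(16.7)]
depth_rod s 0.61 389 (234, 108, 10, 27) [array([238.8, 121. ]), array([ 8.7, 26.3]), np.float64(2.5)]
depth_rod t 0.7 238 (339, 151, 16, 17) [array([347.3, 159.3]), array([10.6, 18.4]), np.float64(45.0)]
```

View pics/b.png

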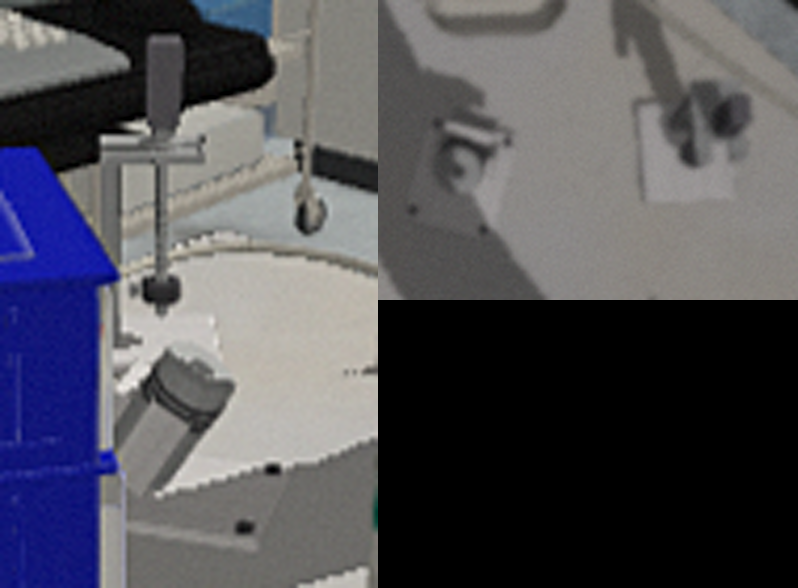

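```bash
python3 - <<'E'
from h import *
t=eyes.camera('top')
f=lambda X,Y:(230+(X-378)/3-.33,120+Y/3-.33)
W=lambda X,Y,z:onz(t,f(X,Y),z)[:2]
b=[W(*q,0.010) for q in [(438,122),(508,142),(413,210),(483,230)]]
print('bolts',np.round(b,4).tolist())
fx=[b[0]-b[2],b[1]-b[3]]; fy=[b[0]-b[1],b[2]-b[3]]
print('cradle yaw',[np.degrees(np.arctan2(v[1],v[0])) for v in fx],[np.degrees(np.arctan2(-v[0],v[1])) for v in fy], np.mean(b,0))
# stand plate edges: subpixel
g=cv2.cvtColor(t['image'],cv2.COLOR_RGB2GRAY).astype(float)
L=[];B=[]
for row in range(157,185):
    d=np.diff(g[row,310:324]); d=np.abs(d); k=d.argmax(); L.append((310.5+k,row)) 
print([l[0] for l in L])
for col in range(320,346):
    d=np.abs(np.diff(g[180:196,col])); k=d.argmax(); B.append((col,180.5+k))
print([l[1] for l in B])
def yaw(pts):
    p=np.array([onz(t,q,0.010)[:2] for q in pts]); vx,vy,x0,y0=cv2.fitLine(p.astype(np.float32),cv2.DIST_HUBER,0,.001,.001).ravel(); return np.degrees(np.arctan2(vy,vx)),x0,y0
print(yaw(L),yaw(B))
print(lm([t],'kidney_dish'))
E
```

```text
bolts [[0.6538, 0.2098], [0.6314, 0.1414], [0.5665, 0.2364], [0.5449, 0.1687]]
cradle yaw [np.float64(-16.98001662605593), np.float64(-17.5418512095635)] [np.float64(-18.062050028570034), np.float64(-17.73362818816747)] [0.59914572 0.18907936]
[np.float64(316.5), np.float64(316.5), np.float64(317.5), np.float64(317.5), np.float64(322.5), np.float64(316.5), np.float64(316.5), np.float64(317.5), np.float64(317.5), np.float64(317.5), np.float64(317.5), np.float64(317.5), np.float64(317.5), np.float64(317.5), np.float64(317.5), np.float64(317.5), np.float64(318.5), np.float64(318.5), np.float64(317.5), np.float64(315.5), np.float64(318.5), np.float64(318.5), np.float64(318.5), np.float64(318.5), np.float64(318.5), np.float64(318.5), np.float64(318.5), np.float64(319.5)]
[np.float64(192.5), np.float64(186.5), np.float64(186.5), np.float64(186.5), np.float64(186.5), np.float64(186.5), np.float64(186.5), np.float64(186.5), np.float64(186.5), np.float64(187.5), np.float64(186.5), np.float64(187.5), np.float64(187.5), np.float64(187.5), np.float64(186.5), np.float64(186.5), np.float64(185.5), np.float64(185.5), np.float64(186.5), np.float64(186.5), np.float64(190.5), np.float64(185.5), np.float64(185.5), np.float64(185.5), np.float64(185.5), np.float64(185.5)]
(np.float32(1.7804132), np.float32(0.6146251), np.float32(0.010589726)) (np.float32(-89.12505), np.float32(0.5687936), np.float32(-0.025312798))
[([266.2, 127.0], 0.86)]
```

```bash
cat >> h.py <<'E'
def tool(yaw,tilt=0):  # x'=-(cos,sin), y'=left; tilt leans hand towards -x (deg)
    z=np.radians(yaw); R=np.array([[-np.cos(z),-np.sin(z),0],[-np.sin(z),np.cos(z),0],[0,0,-1]]).T
    return Ro.from_matrix(R)*Ro.from_euler('y',-tilt,degrees=True)
def plan(wps,start=None):
    st=r.read_state(); p,R=start or (st['ee_pos'],Ro.from_quat(st['eef_rot']))
    for q,Q in wps:
        s=R.inv().apply(np.array(q)-p)/.2; w=(R.inv()*Q).as_rotvec()/(np.pi/2)
        print('shift',s.round(4).tolist(),'turn',w.round(4).tolist(),'mm',np.linalg.norm(s*200).round(1),'deg',np.linalg.norm(w*90).round(1))
        p,R=np.array(q),Q
E
python3 - <<'E'
from h import *
print(tool(0,30).as_matrix().round(2))
R0=Ro.from_quat(r.read_state()['eef_rot']); T=tool(2)
plan([((.25,.573,.34),R0),((.36,.39,.34),R0),((.48,.19,.32),T),((.55,.08,.30),T),((.608,-.026,.30),T)])
E
```

```text
[[-0.87  0.    0.5 ]
 [ 0.    1.    0.  ]
 [-0.5   0.   -0.87]]
shift [-0.002, 0.0008, -0.5872] turn [0.0, 0.0, 0.0] mm 117.4 deg 0.0
shift [-0.8697, -0.6192, -0.0001] turn [0.0, 0.0, 0.0] mm 213.5 deg 0.0
shift [-0.9494, -0.6772, 0.0999] turn [0.0, -0.0, -0.2838] mm 234.1 deg 25.5
shift [-0.3306, -0.5619, 0.1] turn [0.0, 0.0, 0.0] mm 131.9 deg 0.0
shift [-0.2713, -0.5398, 0.0] turn [0.0, 0.0, 0.0] mm 120.8 deg 0.0
```

>>> play_rows(
  motion=[
    [0, 0, -0.3, 0, 0, 0, 100],
    [0, 0, -0.587, 0, 0, 0, 100],
    [-0.2, -0.15, -0.587, 0, 0, 0, 100],
    [-0.43, -0.31, -0.587, 0, 0, 0, 100],
    [-0.43, -0.31, -0.587, 0, 0, 0, 100],
  ],
  squeeze=30,
)

```text
time: 2.22
ee_pos: [0.3074, 0.4783, 0.341]
eef_rot: [0.207, 0.978, 0.0, 0.001]
ft_force: [0.6, 0.7, 1.3]
width: 0.0867
```

>>> play_rows(
  motion=[
    [-0.22, -0.155, 0, 0, 0, 0, 100],
    [-0.44, -0.31, 0, 0, 0, 0, 100],
    [-0.66, -0.47, 0, 0, 0, -0.1, 100],
    [-0.9, -0.64, 0.05, 0, 0, -0.2, 100],
    [-0.95, -0.68, 0.1, 0, 0, -0.284, 100],
  ],
)

```text
time: 2.85
ee_pos: [0.4256, 0.278, 0.3201]
eef_rot: [-0.017, 1.0, 0.0, 0.001]
ft_force: [-0.7, 1.2, 0.1]
width: 0.087
```

```bash
python3 - <<'E'
from h import *
T=tool(2)
print(T.as_quat().round(3))
plan([((.52,.12,.30),T),((.608,-.026,.30),T),((.608,-.026,.18),T)])
E
```

```text
[-0.017  1.     0.     0.   ]
shift [-0.4441, -0.8062, 0.1009] turn [0.0001, 0.0007, -0.0001] mm 185.2 deg 0.1
shift [-0.4143, -0.7449, 0.0] turn [0.0, 0.0, 0.0] mm 170.5 deg 0.0
shift [0.0, 0.0, 0.6] turn [0.0, 0.0, 0.0] mm 120.0 deg 0.0
```

>>> play_rows(
  motion=[
    [-0.11, -0.2, 0.03, 0, 0, 0, 100],
    [-0.22, -0.4, 0.06, 0, 0, 0, 100],
    [-0.33, -0.6, 0.1, 0, 0, 0, 100],
    [-0.444, -0.806, 0.1, 0, 0, 0, 100],
    [-0.444, -0.806, 0.1, 0, 0, 0, 100],
  ],
)

```text
time: 3.48
ee_pos: [0.5193, 0.1202, 0.2999]
eef_rot: [-0.015, 1.0, -0.001, 0.0]
ft_force: [-0.2, 1.1, -1.0]
width: 0.0871
```

>>> play_rows(
  motion=[
    [-0.1, -0.19, 0, 0, 0, 0, 100],
    [-0.2, -0.37, 0, 0, 0, 0, 100],
    [-0.3, -0.56, 0, 0, 0, 0, 100],
    [-0.414, -0.745, 0, 0, 0, 0, 100],
    [-0.414, -0.745, 0, 0, 0, 0, 100],
  ],
)

```text
time: 4.1
ee_pos: [0.6067, -0.0245, 0.2993]
eef_rot: [-0.016, 1.0, -0.001, -0.0]
ft_force: [-0.0, -0.1, -0.7]
width: 0.0869
```

```bash
python3 - <<'E'
from h import *
s=eyes.camera('side');t=eyes.camera('top')
st=r.read_state();print(st['ee_pos'].round(4) if hasattr(st['ee_pos'],'round') else st['ee_pos'])
a=s['image'][40:180,180:300]; b=t['image'][90:210,270:410]
c=np.zeros((588,800,3),np.uint8); c[:560,:400]=cv2.resize(a,None,fx=3.34,fy=4,interpolation=cv2.INTER_CUBIC)[:560,:400]; c[:343,400:]=cv2.resize(b,(400,343),interpolation=cv2.INTER_CUBIC)
cv2.imwrite('pics/c.png',c[:,:,::-1])
print('tcp proj',proj(s,st['ee_pos']),proj(t,st['ee_pos']))
for n in ['depth_rod','hang_point']:
    print(n,lm([s,t],n))
E
```

```text
[ 0.606  -0.021   0.2996]
tcp proj [240.73675583  80.48342384] [354.01698896 148.43101946]
depth_rod [([239.4, 133.7], 0.69), ([343.9, 162.9], 0.64)]
hang_point [None, ([343.5, 160.2], 0.76)]
```

View pics/c.png

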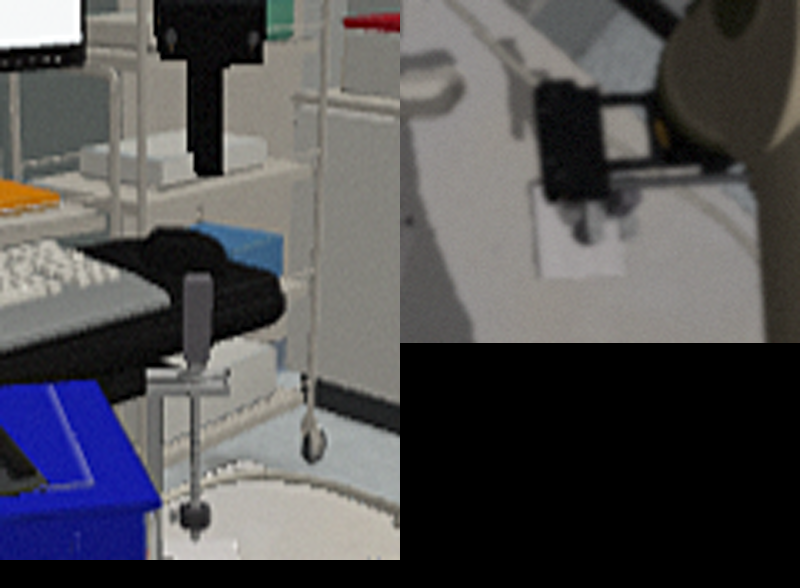

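```bash
python3 - <<'E'
from h import *
s=eyes.camera('side');t=eyes.camera('top')
for x in (.606,.610,.614): print(x,proj(s,(x,-.0245,.192)),proj(s,(x,-.0245,.30)))
for i in range(3):
    st=r.read_state();print(st['time'],np.round(st['ee_pos'],4))
g=s['image'].astype(int)
print('finger row88',g[88,232:254].sum(1).tolist())
print('handle row115',g[115,232:250].sum(1).tolist()); print('handle row122',g[122,232:250].sum(1).tolist())
m=eyes.regions_of(s,'depth_rod'); m=m[0]['region']
for row in range(108,168,5): c=np.where(m[row])[0]; print(row,c.min() if len(c) else '',c.max() if len(c) else '')
E
```

```text
0.606 [240.16042103 120.39728781] [240.7150942   80.11339079]
0.61 [238.70793574 120.382991  ] [239.19896037  80.09255053]
0.614 [237.2550417  120.36869017] [237.68238114  80.07170415]
4.5 [ 0.6058 -0.0216  0.3001]
4.5 [ 0.6058 -0.0216  0.3001]
4.5 [ 0.6058 -0.0216  0.3001]
finger row88 [495, 472, 467, 464, 455, 434, 423, 421, 425, 405, 402, 410, 415, 403, 411, 422, 415, 410, 417, 409, 405, 410]
handle row115 [81, 66, 97, 222, 219, 215, 211, 211, 214, 210, 214, 188, 39, 63, 83, 68, 60, 63]
handle row122 [60, 53, 82, 229, 204, 214, 209, 214, 222, 224, 213, 110, 37, 43, 39, 31, 32, 40]
108 236 242
113 235 243
118 235 243
123 235 242
128 235 242
133 235 242
138  
143 237 239
148 237 239
153 237 239
158 237 239
163 237 239
```

>>> play_rows(
  motion=[
    [-0.028, -0.016, 0.1, 0, 0, 0, 100],
    [-0.028, -0.016, 0.27, 0, 0, 0, 100],
    [-0.028, -0.016, 0.44, 0, 0, 0, 100],
    [-0.028, -0.016, 0.6, 0, 0, 0, 100],
    [-0.028, -0.016, 0.64, 0, 0, 0, 100],
  ],
)

```text
time: 5.18
ee_pos: [0.6102, -0.0258, 0.1688]
eef_rot: [-0.018, 1.0, -0.0, -0.002]
ft_force: [-0.3, -0.9, 0.4]
width: 0.0872
```

>>> play_rows(
  motion=[
    [0, 0, 0, 0, 0, 0, 60],
    [0, 0, 0, 0, 0, 0, 40],
    [0, 0, 0, 0, 0, 0, 40],
  ],
)

```text
time: 5.55
ee_pos: [0.6123, -0.0257, 0.173]
eef_rot: [-0.018, 1.0, 0.0, 0.001]
ft_force: [-0.6, 0.1, 0.2]
width: 0.0647
```

```bash
python3 - <<'E'
from h import *
s=eyes.camera('side');t=eyes.camera('top')
st=r.read_state();print(np.round(st['ee_pos'],4),st['width'],np.round(st['eef_rot'],4))
a=s['image'][60:180,190:290]; b=t['image'][90:210,290:410]
c=np.zeros((480,800,3),np.uint8); c[:,:400]=cv2.resize(a,(400,480),interpolation=cv2.INTER_CUBIC); c[:400,400:]=cv2.resize(b,(400,400),interpolation=cv2.INTER_CUBIC)
cv2.imwrite('pics/d.png',c[:,:,::-1])
print('tcp proj',proj(s,st['ee_pos']),proj(t,st['ee_pos']))
E
```

```text
[ 0.612  -0.0257  0.1726] 0.0569293713322927 [-1.760e-02  9.998e-01  1.000e-04  6.000e-04]
tcp proj [237.88056941 127.13413661] [342.6336712  159.12334928]
```

View pics/d.png

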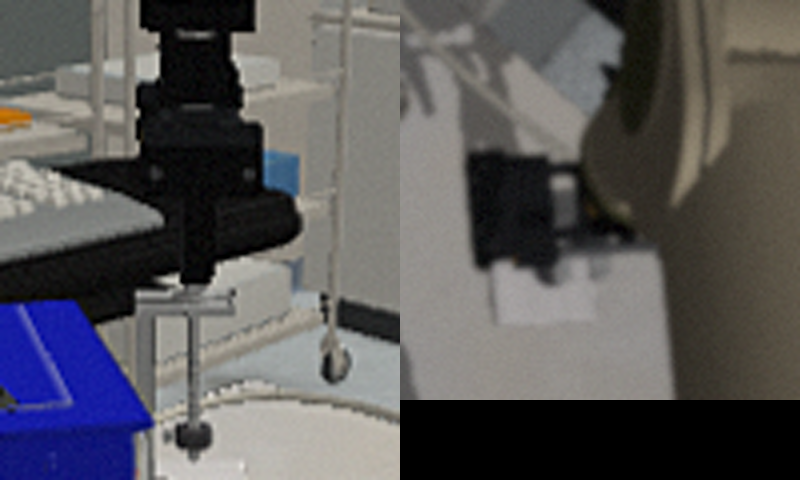

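>>> play_rows(
  motion=[
    [0, 0, 0, 0, 0, 0, 25],
    [0, 0, 0, 0, 0, 0, 20],
    [0, 0, 0, 0, 0, 0, 10],
    [0, 0, 0, 0, 0, 0, 0],
    [0, 0, 0, 0, 0, 0, 0],
  ],
  squeeze=40,
)

```text
time: 6.28
ee_pos: [0.6112, -0.0302, 0.1715]
eef_rot: [-0.016, 1.0, -0.003, -0.0]
ft_force: [-0.6, -12.7, -2.9]
width: 0.0176
```

```bash
python3 - <<'E'
from h import *
for i in range(3):
    eyes.camera('side'); st=r.read_state();print(np.round(st['ee_pos'],4),st['width'],np.round(st['ft_force'],2),np.round(st['joint_positions'],3))
E
```

```text
[ 0.6112 -0.0302  0.1715] 0.018096935762209932 [  0.67 -12.52  -1.74] [-0.383  0.351  0.446  1.588 -0.152  1.239  1.692]
[ 0.6112 -0.0302  0.1715] 0.017937927476590124 [  0.5  -11.64  -1.59] [-0.383  0.351  0.446  1.588 -0.152  1.239  1.692]
[ 0.6112 -0.0303  0.1715] 0.017752320268605248 [ -1.   -12.83  -1.78] [-0.383  0.351  0.446  1.588 -0.152  1.239  1.692]
```

>>> play_rows(
  motion=[
    [0, -0.01, 0, 0, 0, 0, 0],
    [0, -0.02, 0, 0, 0, 0, 0],
    [0, -0.03, 0, 0, 0, 0, 0],
    [0, -0.037, 0, 0, 0, 0, 0],
    [0, -0.037, 0, 0, 0, 0, 0],
  ],
)

```text
time: 7.05
ee_pos: [0.612, -0.0327, 0.172]
eef_rot: [-0.018, 1.0, 0.0, 0.0]
ft_force: [-0.3, 0.1, -1.8]
width: 0.0178
```

```bash
python3 - <<'E'
from h import *
for i in range(2):
    s=eyes.camera('side'); t=eyes.camera('top'); st=r.read_state();print(np.round(st['ee_pos'],4),st['width'],np.round(st['ft_force'],2),np.round(st['torque'],2),np.round(st['eef_rot'],4))
for n in ['rod_tip','collar_face','hang_point','stand','depth_rod']: print(n,lm([s,t],n))
E
```

```text
[ 0.612  -0.0327  0.172 ] 0.017738355989551983 [-0.42  0.34 -2.06] [ 0.06  0.05 -0.04] [-1.790e-02  9.998e-01  2.000e-04  1.000e-04]
[ 0.612  -0.0328  0.1719] 0.01794653478610469 [ 0.31 -0.49 -1.25] [0.07 0.03 0.03] [-1.780e-02  9.998e-01  1.000e-04  0.000e+00]
rod_tip [([236.8, 174.7], 0.65), ([335.7, 171.6], 0.67)]
collar_face [([240.0, 170.3], 0.5), ([334.3, 174.5], 0.62)]
hang_point [([238.0, 132.9], 0.68), ([340.2, 161.0], 0.61)]
stand [([236.8, 184.2], 0.56), ([333.6, 172.7], 0.65)]
depth_rod [([236.2, 133.2], 0.49), ([342.0, 161.2], 0.48)]
```

>>> play_rows(
  motion=[
    [0, 0, -0.04, 0, 0, 0, 0],
    [0, 0, -0.08, 0, 0, 0, 0],
    [0, 0, -0.11, 0, 0, 0, 0],
    [0, 0, -0.12, 0, 0, 0, 0],
    [0, 0, -0.12, 0, 0, 0, 0],
  ],
)

```text
time: 8.38
ee_pos: [0.612, -0.033, 0.196]
eef_rot: [-0.018, 1.0, 0.0, 0.0]
ft_force: [-0.1, 0.5, -2.0]
width: 0.0174
```

>>> play_rows(
  motion=[
    [0.05, 0, 0, 0, 0, 0, 0],
    [0.15, 0, 0, 0, 0, 0, 0],
    [0.28, 0, 0, 0, 0, 0, 0],
    [0.41, 0, 0, 0, 0, 0, 0],
    [0.45, 0, 0, 0, 0, 0, 0],
  ],
)

```text
time: 9.0
ee_pos: [0.5205, -0.0364, 0.1959]
eef_rot: [-0.018, 1.0, 0.0, -0.0]
ft_force: [0.9, 0.6, -1.6]
width: 0.0179
```

>>> play_rows(
  motion=[
    [0.05, 0, -0.15, 0, 0, 0, 0],
    [0.05, 0.05, -0.4, 0, 0, 0, 0],
    [0.05, 0.1, -0.65, 0, 0, 0, 0],
    [0.05, 0.1, -0.65, 0, 0, 0, 0],
  ],
)

```text
time: 9.5
ee_pos: [0.5131, -0.0157, 0.3296]
eef_rot: [-0.018, 1.0, 0.001, 0.003]
ft_force: [0.6, -0.0, -1.4]
width: 0.0176
```

```bash
python3 - <<'E'
from h import *
s=eyes.camera('side');t=eyes.camera('top')
st=r.read_state();print(np.round(st['ee_pos'],4),st['width'],np.round(st['ft_force'],2),np.round(st['joint_positions'],3))
save(s,'e.png',(170,60,330,200),4)
for n in ['rod_tip','collar_face','bore_mouth']: print(n,lm([s,t],n))
E
```

```text
[ 0.5115 -0.0166  0.3256] 0.018168512188797562 [-0.27 -1.29 -2.8 ] [-0.473  0.029  0.431  1.604 -0.012  1.511  1.564]
rod_tip [([277.1, 123.7], 0.68), ([341.5, 200.7], 0.44)]
collar_face [([273.9, 119.1], 0.46), ([343.1, 163.5], 0.69)]
bore_mouth [([248.7, 186.0], 0.58), ([254.4, 179.0], 0.51)]
```

View pics/e.png

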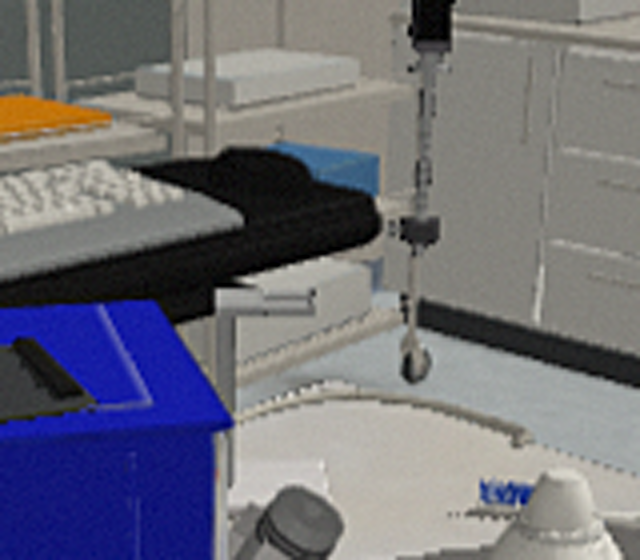

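```bash
python3 - <<'E'
from h import *
M=np.array([.586,.190,.090]); Q=tool(-17.5,30); a=-Q.apply([0,0,1]); print(a, Q.apply([0,1,0]))
T=tool(2)
s=eyes.camera('side');t=eyes.camera('top')
st=r.read_state(); p=np.array(st['ee_pos']);R=Ro.from_quat(st['eef_rot'])
for d in (.03,.0215+.06,.122,.1465): print(d,proj(s,p+R.apply([0,0,d])).round(1),proj(t,p+R.apply([0,0,d])).round(1))
mid=Ro.from_rotvec(0.5*(Q*T.inv()).as_rotvec())*T
plan([((.495,.11,.325),mid),(M+.2365*a,Q),(M+.1865*a,Q)])
E
```

```text
[-0.47685848  0.1503529   0.8660254 ] [0.3007058  0.95371695 0.        ]
0.03 [276.8  82.8] [354.7 192.5]
0.08149999999999999 [275.8 102.4] [348.8 195.7]
0.122 [275.  117.3] [344.6 197.9]
0.1465 [274.6 126.1] [342.3 199.1]
shift [0.0587, 0.636, 0.0024] turn [0.0283, -0.1655, 0.106] mm 127.8 deg 17.9
shift [0.2153, 0.5611, 0.0856] turn [0.0284, -0.165, 0.1058] mm 121.4 deg 17.8
shift [-0.0, -0.0, 0.25] turn [0.0, 0.0, 0.0] mm 50.0 deg 0.0
```

>>> play_rows(
  motion=[
    [0.01, 0.16, 0, 0.007, -0.04, 0.026, 0],
    [0.03, 0.32, 0, 0.014, -0.08, 0.053, 0],
    [0.045, 0.48, 0, 0.021, -0.12, 0.08, 0],
    [0.059, 0.636, 0.002, 0.028, -0.165, 0.106, 0],
    [0.059, 0.636, 0.002, 0.028, -0.165, 0.106, 0],
  ],
)

```text
time: 10.62
ee_pos: [0.4937, 0.1131, 0.3253]
eef_rot: [0.063, 0.989, -0.019, 0.13]
ft_force: [0.1, 0.3, -0.6]
width: 0.0175
```

>>> play_rows(
  motion=[
    [0.05, 0.14, 0.02, 0.007, -0.04, 0.026, 0],
    [0.11, 0.28, 0.04, 0.014, -0.08, 0.053, 0],
    [0.16, 0.42, 0.065, 0.021, -0.12, 0.08, 0],
    [0.215, 0.561, 0.086, 0.028, -0.165, 0.106, 0],
    [0.215, 0.561, 0.086, 0.028, -0.165, 0.106, 0],
  ],
)

```text
time: 11.25
ee_pos: [0.472, 0.2275, 0.2939]
eef_rot: [0.145, 0.955, -0.039, 0.255]
ft_force: [0.4, -1.0, -1.4]
width: 0.0176
```

```bash
python3 - <<'E'
from h import *
M=np.array([.586,.190,.090]); Q=tool(-17.5,30); a=-Q.apply([0,0,1])
s=eyes.camera('side');t=eyes.camera('top')
st=r.read_state();print(np.round(st['ee_pos'],4),np.round(st['eef_rot'],4),Q.as_quat().round(4),st['width'],np.round(st['ft_force'],2),np.round(st['joint_positions'],3))
plan([(M+.1665*a,Q)])
E
```

```text
[0.4736 0.2248 0.2952] [ 0.147   0.9549 -0.0393  0.2551] [ 0.1469  0.9547 -0.0394  0.2558] 0.01783127490387027 [-0.27 -0.06 -0.83] [-0.728 -0.147 -0.107  1.928  0.497  1.174  0.278]
shift [0.0029, 0.003, 0.35] turn [-0.0, -0.0009, -0.0] mm 70.0 deg 0.1
```

>>> play_rows(
  motion=[
    [0, 0, 0.08, 0, 0, 0, 0],
    [0, 0, 0.18, 0, 0, 0, 0],
    [0, 0, 0.28, 0, 0, 0, 0],
    [0, 0, 0.32, 0, 0, 0, 0],
    [0, 0, 0.32, 0, 0, 0, 0],
  ],
)

```text
time: 11.98
ee_pos: [0.5041, 0.2152, 0.2394]
eef_rot: [0.148, 0.955, -0.039, 0.255]
ft_force: [-0.2, -0.1, -1.0]
width: 0.0175
```

```bash
python3 - <<'E'
from h import *
s=eyes.camera('side');t=eyes.camera('top')
s=eyes.camera('side');t=eyes.camera('top')
np.savez('pre.npz',s=s['image'],t=t['image'])
st=r.read_state();print(np.round(st['ee_pos'],4),np.round(st['eef_rot'],4))
p=np.array(st['ee_pos']);R=Ro.from_quat(st['eef_rot'])
for d in (.0215,.122,.1465): print(d,proj(s,p+R.apply([0,0,d])).round(1),proj(t,p+R.apply([0,0,d])).round(1))
c=np.zeros((600,800,3),np.uint8); c[:,:400]=cv2.resize(s['image'][125:215,220:280],(400,600),interpolation=cv2.INTER_CUBIC); c[:400,400:]=cv2.resize(t['image'][150:210,225:285],(400,400),interpolation=cv2.INTER_CUBIC)
cv2.imwrite('pics/f.png',c[:,:,::-1])
for n in ['rod_tip','collar_face','bore_mouth','cradle']: print(n,lm([s,t],n))
E
```

```text
[0.5039 0.2165 0.2407] [ 0.147   0.9547 -0.0382  0.2561]
0.0215 [285.4 134.4] [247.2 198.4]
0.122 [261.2 169.4] [253.6 183.9]
0.1465 [255.7 177.4] [255.  180.8]
rod_tip [([256.7, 175.5], 0.56), ([256.6, 183.1], 0.5)]
collar_face [([260.0, 170.9], 0.47), ([256.0, 185.1], 0.58)]
bore_mouth [([249.2, 182.8], 0.77), ([254.1, 176.8], 0.57)]
cradle [([237.8, 186.7], 0.64), ([258.8, 181.2], 0.77)]
```

View pics/f.png

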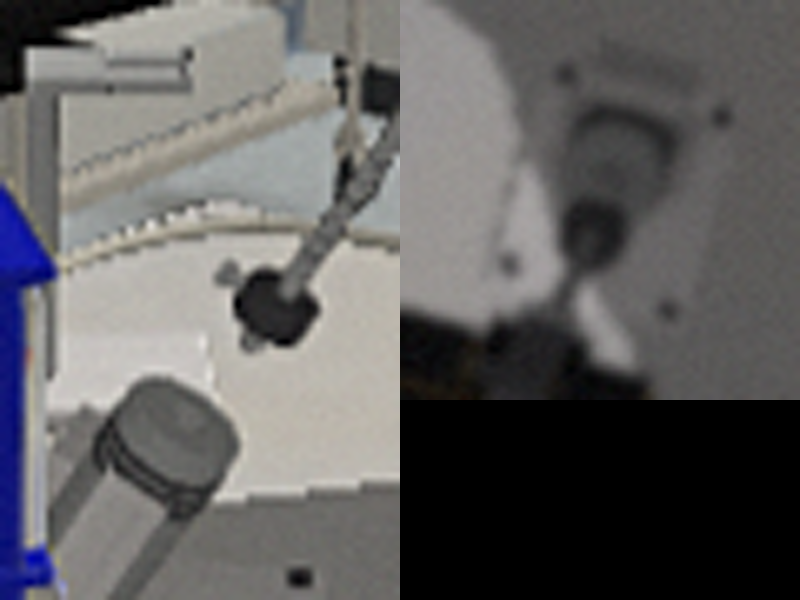

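```bash
python3 - <<'E'
from h import *
z=np.load('s0.npz'); s=eyes.camera('side');t=eyes.camera('top')
Q=tool(-17.5,30); a=-Q.apply([0,0,1]); ex=Q.apply([1,0,0]); ey=Q.apply([0,1,0])
def ell(p,M,rad,off=0):
    th=np.linspace(0,2*np.pi,60); return np.array([proj(p,M+off*a+rad*(np.cos(u)*ex+np.sin(u)*ey)) for u in th])
M=np.array([.586,.190,.090])
out=[]
for img,p,(x0,y0,w,h) in ((z['s'],s,(225,172,40,40)),(z['t'],t,(238,155,40,40))):
    k=10; im=img[y0:y0+h,x0:x0+w].astype(float); im=np.clip((im-40)*(255/(np.percentile(im,97)-40)),0,255).astype(np.uint8)
    b=cv2.resize(im,None,fx=k,fy=k,interpolation=cv2.INTER_CUBIC); 
    c=b.copy()
    for rad,col in ((.0225,(255,0,0)),(.007,(0,255,0))):
        q=((ell(p,M,rad)-[x0,y0]+.5)*k).astype(np.int32); cv2.polylines(c,[q],True,col,1)
    q=((ell(p,M,.0225,-.075)-[x0,y0]+.5)*k).astype(np.int32); cv2.polylines(c,[q],True,(0,0,255),1)
    out.append(np.hstack([b,c]))
o=np.vstack(out); o=cv2.resize(o,(600,600),interpolation=cv2.INTER_AREA)
cv2.imwrite('pics/g.png',o[:,:,::-1])
E
```

```text
(no output)
```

View pics/g.png

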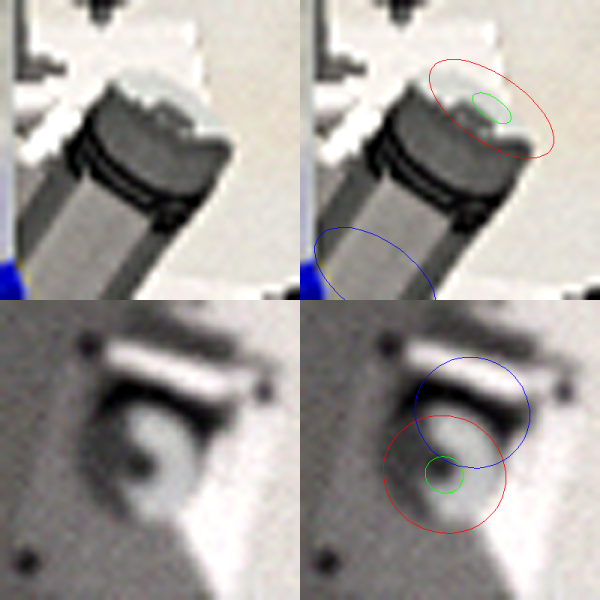

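```bash
python3 - <<'E'
from h import *
z=np.load('pre.npz'); s=eyes.camera('side');t=eyes.camera('top')
Q=tool(-17.5,30); M=np.array([.586,.190,.090]); a=-Q.apply([0,0,1])
ps=proj(s,M)+[-2.6,.7]; pt=proj(t,M)+[0,-1.2]
print('M new',tri([s,t],[ps,pt]))
st=r.read_state(); p=np.array(st['ee_pos']);R=Ro.from_quat(st['eef_rot']); print(p.round(4))
out=[]
for img,pc,(x0,y0,w,h) in ((z['s'],s,(242,155,30,30)),(z['t'],t,(242,170,30,30))):
    g=cv2.cvtColor(img,cv2.COLOR_RGB2GRAY)[y0:y0+h,x0:x0+w]
    k=13; b=cv2.resize(img[y0:y0+h,x0:x0+w],None,fx=k,fy=k,interpolation=cv2.INTER_CUBIC).astype(float)
    b=np.clip((b-20)*(255/(np.percentile(b,90)-20)),0,255).astype(np.uint8); c=b.copy()
    def circ(d,rad,col):
        q=np.array([proj(pc,p+R.apply([rad*np.cos(u),rad*np.sin(u),d])) for u in np.linspace(0,6.28,50)])
        cv2.polylines(c,[((q-[x0,y0]+.5)*k).astype(np.int32)],True,col,1)
    circ(.1465,.0045,(0,255,0)); circ(.08,.0045,(0,255,0)); circ(.1335,.014,(255,0,0)); circ(.1195,.014,(255,0,0))
    out.append(np.hstack([b,c]))
cv2.imwrite('pics/h.png',cv2.resize(np.vstack(out),(600,600))[:,:,::-1])
E
```

```text
M new (array([0.59094545, 0.18975904, 0.08780739]), [np.float64(0.479059451850521), np.float64(0.4462747051463567)])
[0.5038 0.2161 0.2399]
```

View pics/h.png

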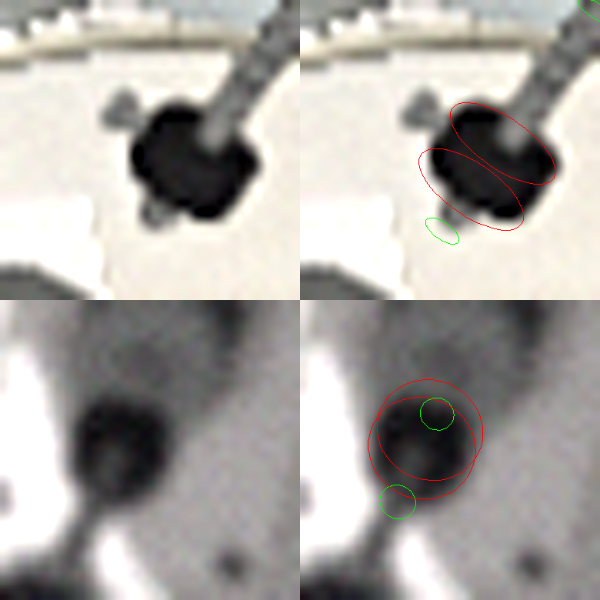

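```bash
python3 - <<'E'
from h import *
s=eyes.camera('side');t=eyes.camera('top')
Q=tool(-17.5,30); M=np.array([.586,.190,.090]); a=-Q.apply([0,0,1])
ps=proj(s,M)+[-2.8,.55]; pt=proj(t,M)+[.15,-2.05]
X,e=tri([s,t],[ps,pt]); print(X.round(4),e)
st=r.read_state(); p=np.array(st['ee_pos']); print(p.round(4))
for q in (X,np.array([.591,.1898,.0878])):
    v=Ro.from_quat(st['eef_rot']).inv().apply(q-p); print(v.round(4), 'lateral shift units',(v[:2]/.2).round(4))
plan([(p,Q)])
E
```

```text
[0.5923 0.1894 0.0882] [np.float64(0.10838412024012818), np.float64(0.10092041601448584)]
[0.5038 0.2161 0.2399]
[-0.0042  0.0009  0.1775] lateral shift units [-0.0212  0.0046]
[-0.0029  0.0009  0.1772] lateral shift units [-0.0144  0.0046]
shift [0.0, 0.0, 0.0] turn [0.0008, -0.0002, -0.0003] mm 0.0 deg 0.1
```

>>> play_rows(
  motion=[
    [-0.021, 0.005, 0.03, 0, 0, 0, 0],
    [-0.021, 0.005, 0.07, 0, 0, 0, 0],
    [-0.021, 0.005, 0.11, 0, 0, 0, 0],
    [-0.021, 0.005, 0.11, 0, 0, 0, 0],
  ],
)

```text
time: 13.38
ee_pos: [0.518, 0.2121, 0.2219]
eef_rot: [0.147, 0.955, -0.039, 0.255]
ft_force: [-0.4, 0.0, -1.3]
width: 0.0174
```

```bash
python3 - <<'E'
from h import *
s=eyes.camera('side');t=eyes.camera('top')
s=eyes.camera('side');t=eyes.camera('top')
st=r.read_state(); p=np.array(st['ee_pos']);R=Ro.from_quat(st['eef_rot']); print(p.round(4),np.round(st['ft_force'],2))
M=np.array([.5923,.1894,.0882]); print(R.inv().apply(M-p).round(4))
bias={0:np.array([.2,.15]),1:np.array([-.15,.85])}
out=[]
for i,(pc,(x0,y0,w,h)) in enumerate(((s,(232,165,36,36)),(t,(240,158,36,36)))):
    k=12; b=cv2.resize(pc['image'][y0:y0+h,x0:x0+w],None,fx=k,fy=k,interpolation=cv2.INTER_CUBIC).astype(float)
    b=np.clip((b-20)*(255/(np.percentile(b,90)-20)),0,255).astype(np.uint8); c=b.copy()
    def circ(P,Rr,d,rad,col):
        q=np.array([proj(pc,P+Rr.apply([rad*np.cos(u),rad*np.sin(u),d]))+bias[i] for u in np.linspace(0,6.28,50)])
        cv2.polylines(c,[((q-[x0,y0]+.5)*k).astype(np.int32)],True,col,1)
    circ(p,R,.1465,.0045,(0,255,0)); circ(M,tool(-17.5,30),0,.0225,(255,0,0)); circ(M,tool(-17.5,30),0,.007,(255,255,0))
    out.append(np.hstack([b,c]))
cv2.imwrite('pics/i.png',cv2.resize(np.vstack(out),(600,600))[:,:,::-1])
E
```

```text
[0.5181 0.2129 0.2232] [-0.49 -0.75 -1.44]
[ 1.000e-04 -3.000e-04  1.558e-01]
```

View pics/i.png

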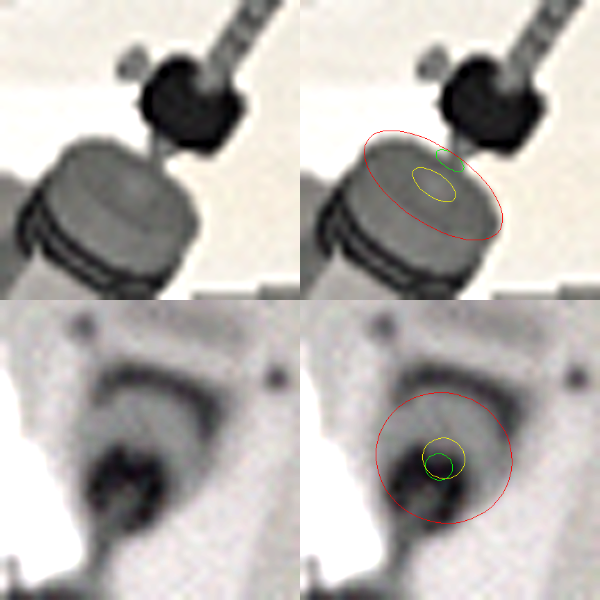

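>>> play_rows(
  motion=[
    [0, 0, 0.02, 0, 0, 0, 0],
    [0, 0, 0.04, 0, 0, 0, 0],
    [0, 0, 0.06, 0, 0, 0, 0],
    [0, 0, 0.08, 0, 0, 0, 0],
    [0, 0, 0.08, 0, 0, 0, 0],
  ],
)

```text
time: 14.2
ee_pos: [0.5257, 0.21, 0.2087]
eef_rot: [0.147, 0.955, -0.039, 0.256]
ft_force: [-0.6, 0.1, -1.9]
width: 0.0181
```

```bash
cat > fs.py <<'E'
from h import *
eyes.camera('side'); M=np.array([.5923,.1894,.0882])
F=[];P=[]
for i in range(3):
    eyes.camera('side'); st=r.read_state(); F.append(st['ft_force']);P.append(st['ee_pos'])
R=Ro.from_quat(st['eef_rot']); p=np.mean(P,0)
print('t',round(st['time'],2),'F tool',R.inv().apply(np.mean(F,0)).round(2),'mouth in tool',R.inv().apply(M-p).round(4),'p',p.round(4),'q',np.round(st['eef_rot'],3),'w',round(st['width'],4))
E
python3 fs.py
```

```text
t 14.4 F tool [0.8  0.13 1.42] mouth in tool [ 0.     -0.0002  0.1397] p [0.5257 0.2104 0.2092] q [ 0.147  0.955 -0.039  0.256] w 0.018
```

>>> play_rows(
  motion=[
    [0, 0, 0.01, 0, 0, 0, 0],
    [0, 0, 0.02, 0, 0, 0, 0],
    [0, 0, 0.03, 0, 0, 0, 0],
    [0, 0, 0.04, 0, 0, 0, 0],
    [0, 0, 0.05, 0, 0, 0, 0],
  ],
)

```text
time: 15.02
ee_pos: [0.5305, 0.2088, 0.2005]
eef_rot: [0.147, 0.955, -0.039, 0.256]
ft_force: [-2.1, -0.8, 0.7]
width: 0.018
```

```bash
python3 fs.py
```

```text
t 15.22 F tool [ 0.43 -0.13  1.1 ] mouth in tool [-0.     -0.      0.1295] p [0.5305 0.2088 0.2003] q [ 0.147  0.955 -0.039  0.256] w 0.0177
```

>>> play_rows(
  motion=[
    [0, 0, 0.0125, 0, 0, 0, 0],
    [0, 0, 0.025, 0, 0, 0, 0],
    [0, 0, 0.0375, 0, 0, 0, 0],
    [0, 0, 0.05, 0, 0, 0, 0],
    [0, 0, 0.06, 0, 0, 0, 0],
  ],
)

```text
time: 15.85
ee_pos: [0.5363, 0.207, 0.19]
eef_rot: [0.147, 0.955, -0.039, 0.256]
ft_force: [-1.5, 0.4, 1.5]
width: 0.0178
```

```bash
python3 fs.py
```

```text
t 16.05 F tool [0.84 0.14 0.86] mouth in tool [-2.000e-04  1.000e-04  1.173e-01] p [0.5362 0.2069 0.1898] q [ 0.147  0.955 -0.039  0.256] w 0.018
```

>>> play_rows(
  motion=[
    [0, 0, 0.006, 0, 0, 0, 0],
    [0, 0, 0.012, 0, 0, 0, 0],
    [0, 0, 0.018, 0, 0, 0, 0],
    [0, 0, 0.024, 0, 0, 0, 0],
    [0, 0, 0.03, 0, 0, 0, 0],
  ],
)

```text
time: 16.68
ee_pos: [0.5391, 0.206, 0.1848]
eef_rot: [0.147, 0.955, -0.039, 0.256]
ft_force: [-2.6, -0.7, 1.2]
width: 0.0179
```

```bash
python3 fs.py
```

```text
t 16.88 F tool [ 0.42 -0.04  1.04] mouth in tool [-0.000e+00 -1.000e-04  1.114e-01] p [0.5392 0.2061 0.1847] q [ 0.147  0.955 -0.039  0.256] w 0.0179
```

Still only collar friction; continuing in small steps.

>>> play_rows(
  motion=[
    [0, 0, 0.006, 0, 0, 0, 0],
    [0, 0, 0.012, 0, 0, 0, 0],
    [0, 0, 0.018, 0, 0, 0, 0],
    [0, 0, 0.022, 0, 0, 0, 0],
  ],
)

```text
time: 17.38
ee_pos: [0.5413, 0.2055, 0.1811]
eef_rot: [0.147, 0.955, -0.039, 0.256]
ft_force: [-1.5, 0.4, 1.3]
width: 0.0179
```

```bash
python3 fs.py
```

```text
t 17.57 F tool [0.35 0.46 0.25] mouth in tool [ 0.     -0.0002  0.1071] p [0.5413 0.2055 0.181 ] q [ 0.147  0.955 -0.039  0.256] w 0.0178
```

>>> play_rows(
  motion=[
    [0, 0, 0.005, 0, 0, 0, 0],
    [0, 0, 0.01, 0, 0, 0, 0],
    [0, 0, 0.015, 0, 0, 0, 0],
    [0, 0, 0.02, 0, 0, 0, 0],
  ],
)

```text
time: 18.08
ee_pos: [0.543, 0.2052, 0.1783]
eef_rot: [0.147, 0.955, -0.039, 0.256]
ft_force: [-12.0, -0.7, 14.4]
width: 0.0176
```

```bash
python3 fs.py
```

```text
t 18.27 F tool [  1.76  -2.46 -12.86] mouth in tool [ 0.0002 -0.0004  0.104 ] p [0.543  0.2052 0.1784] q [ 0.147  0.955 -0.039  0.256] w 0.0176
```

>>> play_rows(
  motion=[
    [0, 0, -0.002, 0, 0, 0, 0],
    [0, 0, -0.002, 0, 0, 0, 0],
    [0, 0, -0.002, 0, 0, 0, 0],
    [0, 0, -0.002, 0, 0, 0, 0],
    [0, 0, -0.002, 0, 0, 0, 0],
  ],
)

```text
time: 18.9
ee_pos: [0.5429, 0.2051, 0.1784]
eef_rot: [0.147, 0.955, -0.039, 0.256]
ft_force: [-5.1, 0.6, 7.7]
width: 0.018
```

>>> play_rows(
  motion=[
    [0, 0, 0, 0, 0, 0, 0],
    [0, 0, 0, 0, 0, 0, 0],
    [0, 0, 0, 0, 0, 0, 0],
    [0, 0, 0, 0, 0, 0, 0],
    [0, 0, 0, 0, 0, 0, 0],
  ],
)

```text
time: 19.52
ee_pos: [0.5429, 0.2051, 0.1785]
eef_rot: [0.147, 0.955, -0.039, 0.256]
ft_force: [-6.5, -0.2, 6.9]
width: 0.0179
```

```bash
python3 fs.py; python3 - <<'E'
from h import *
s=eyes.camera('side'); t=eyes.camera('top')
c=np.hstack([cv2.resize(p['image'][y:y+40,x:x+40],(400,400),interpolation=cv2.INTER_CUBIC) for p,x,y in ((s,232,160),(t,235,158))])
cv2.imwrite('pics/j.png',c[:,:,::-1])
E
```

```text
t 19.73 F tool [ 1.59 -1.28 -8.36] mouth in tool [ 0.0002 -0.0003  0.1041] p [0.5429 0.2052 0.1785] q [ 0.147  0.955 -0.039  0.256] w 0.018
```

View pics/j.png

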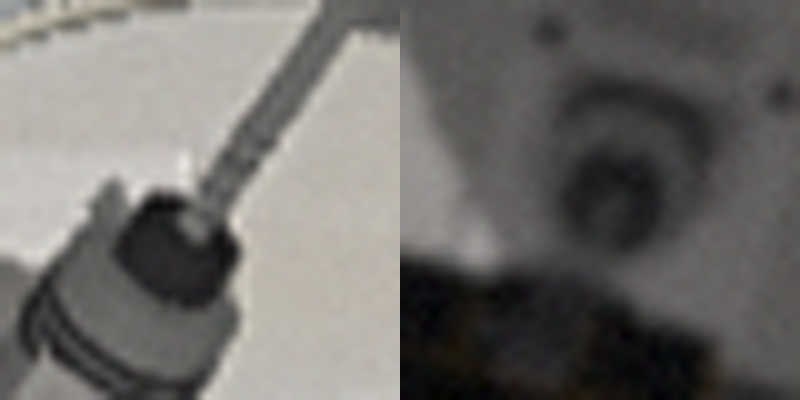

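>>> play_rows(
  motion=[
    [0, 0, -0.02, 0, 0, 0, 0],
    [0, 0, -0.07, 0, 0, 0, 0],
    [0, 0, -0.13, 0, 0, 0, 0],
    [0, 0, -0.2, 0, 0, 0, 0],
    [0, 0, -0.27, 0, 0, 0, 0],
  ],
)

```text
time: 20.45
ee_pos: [0.5167, 0.2133, 0.2258]
eef_rot: [0.147, 0.955, -0.039, 0.256]
ft_force: [-0.1, 0.0, -1.6]
width: 0.0178
```

>>> play_rows(
  motion=[
    [0, 0, -0.1, 0, 0, 0, 0],
    [0, 0, -0.22, 0, 0, 0, 0],
    [0, 0, -0.34, 0, 0, 0, 0],
    [0, 0, -0.4, 0, 0, 0, 0],
  ],
)

```text
time: 20.95
ee_pos: [0.4785, 0.2256, 0.2957]
eef_rot: [0.147, 0.955, -0.038, 0.256]
ft_force: [0.6, -0.8, -1.6]
width: 0.018
```

```bash
python3 fs.py; python3 - <<'E'
from h import *
Q=tool(-17.5,30);T=tool(2)
mid=Ro.from_rotvec(0.5*(Q*T.inv()).as_rotvec())*T
h=np.array([.612,-.0327,.172]); ux=np.array([np.cos(np.radians(2)),np.sin(np.radians(2)),0])
o=h-.09*ux
plan([((.495,.11,.325),mid),(o+[0,0,.15],T),(o+[0,0,.024],T),(h+[0,0,.024],T),(h,T)])
E
```

```text
t 21.15 F tool [ 0.44 -0.09  1.37] mouth in tool [ 0.00e+00 -2.00e-04  2.38e-01] p [0.4789 0.2251 0.2944] q [ 0.147  0.955 -0.039  0.256] w 0.0181
shift [-0.2942, -0.5226, -0.0124] turn [-0.0278, 0.1647, -0.106] mm 120.0 deg 17.8
shift [-0.2165, -0.7038, 0.0899] turn [-0.0284, 0.165, -0.1058] mm 148.4 deg 17.8
shift [0.0, 0.0, 0.63] turn [0.0, 0.0, 0.0] mm 126.0 deg 0.0
shift [-0.45, -0.0, 0.0] turn [0.0, 0.0, 0.0] mm 90.0 deg 0.0
shift [0.0, 0.0, 0.12] turn [0.0, 0.0, 0.0] mm 24.0 deg 0.0
```

>>> play_rows(
  motion=[
    [-0.07, -0.13, 0, -0.007, 0.04, -0.026, 0],
    [-0.15, -0.26, 0, -0.014, 0.08, -0.053, 0],
    [-0.22, -0.39, -0.01, -0.021, 0.12, -0.08, 0],
    [-0.294, -0.523, -0.012, -0.028, 0.165, -0.106, 0],
    [-0.294, -0.523, -0.012, -0.028, 0.165, -0.106, 0],
  ],
)

```text
time: 21.78
ee_pos: [0.4963, 0.1067, 0.3252]
eef_rot: [0.068, 0.989, -0.02, 0.129]
ft_force: [-0.3, 1.3, -1.3]
width: 0.0178
```

>>> play_rows(
  motion=[
    [-0.05, -0.18, 0.02, -0.007, 0.04, -0.026, 0],
    [-0.11, -0.36, 0.04, -0.014, 0.08, -0.053, 0],
    [-0.16, -0.54, 0.07, -0.021, 0.12, -0.08, 0],
    [-0.217, -0.704, 0.09, -0.028, 0.165, -0.106, 0],
    [-0.217, -0.704, 0.09, -0.028, 0.165, -0.106, 0],
  ],
)

```text
time: 22.4
ee_pos: [0.5226, -0.0384, 0.3205]
eef_rot: [-0.015, 1.0, -0.001, -0.002]
ft_force: [-0.9, -0.0, -2.2]
width: 0.0174
```

```bash
python3 - <<'E'
from h import *
s=eyes.camera('side');t=eyes.camera('top')
st=r.read_state(); p=np.array(st['ee_pos']);R=Ro.from_quat(st['eef_rot']);print(p.round(4),np.round(st['eef_rot'],4))
for d in (.03,.08,.1,.1465): print(d,proj(s,p+R.apply([0,0,d])).round(1))
T=tool(2)
h=np.array([.612,-.0327,.172]); ux=np.array([np.cos(np.radians(2)),np.sin(np.radians(2)),0]); o=h-.09*ux
plan([(o+[0,0,.024],T),(h+[0,0,.024],T)])
save(s,'k.png',(230,60,310,150),6)
E
```

```text
[ 0.5221 -0.0351  0.3211] [-1.730e-02  9.999e-01 -4.000e-04 -6.000e-04]
0.03 [271.9  83.4]
0.08 [271.  102.1]
0.1 [270.7 109.4]
0.1465 [269.9 125.9]
shift [-0.0003, -0.0032, 0.6254] turn [-0.0005, -0.0008, -0.0002] mm 125.1 deg 0.1
shift [-0.45, -0.0, 0.0] turn [0.0, 0.0, 0.0] mm 90.0 deg 0.0
```

View pics/k.png

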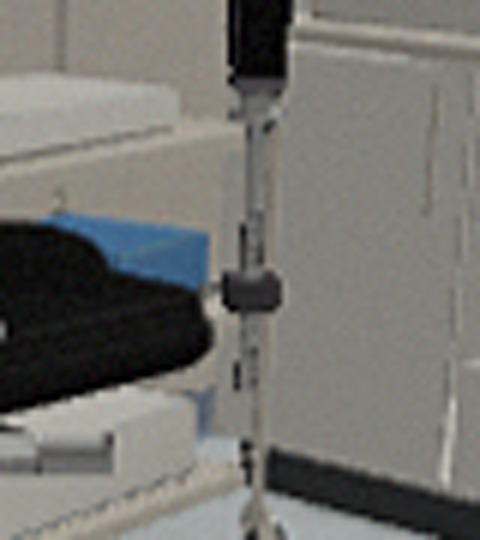

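>>> play_rows(
  motion=[
    [0, -0.003, 0.12, 0, 0, 0, 0],
    [0, -0.003, 0.3, 0, 0, 0, 0],
    [0, -0.003, 0.48, 0, 0, 0, 0],
    [0, -0.003, 0.61, 0, 0, 0, 0],
    [0, -0.003, 0.61, 0, 0, 0, 0],
  ],
)

```text
time: 23.12
ee_pos: [0.5207, -0.0347, 0.1986]
eef_rot: [-0.019, 1.0, -0.0, -0.002]
ft_force: [-0.5, -0.2, -1.4]
width: 0.0179
```

```bash
python3 - <<'E'
from h import *
P=[]
for i in range(3): eyes.camera('side'); P.append(r.read_state()['ee_pos'])
T=tool(2); h=np.array([.612,-.0327,.172]); plan([(h+[0,0,.025],T)]); print(P)
E
```

```text
shift [-0.4465, -0.0015, 0.0237] turn [0.0002, 0.0013, 0.0008] mm 89.4 deg 0.1
[array([ 0.5217119 , -0.03504508,  0.20020966]), array([ 0.52238458, -0.03535821,  0.20112361]), array([ 0.52274248, -0.03562933,  0.20156012])]
```

>>> play_rows(
  motion=[
    [-0.08, -0.001, 0.01, 0, 0, 0, 0],
    [-0.19, -0.001, 0.02, 0, 0, 0, 0],
    [-0.3, -0.001, 0.02, 0, 0, 0, 0],
    [-0.4, -0.001, 0.02, 0, 0, 0, 0],
    [-0.446, -0.001, 0.02, 0, 0, 0, 0],
  ],
)

```text
time: 23.9
ee_pos: [0.6125, -0.0329, 0.1972]
eef_rot: [-0.018, 1.0, 0.0, 0.001]
ft_force: [0.5, 0.0, -1.2]
width: 0.0176
```

```bash
python3 - <<'E'
from h import *
for i in range(4): s=eyes.camera('side'); st=r.read_state()
t=eyes.camera('top')
T=tool(2); h=np.array([.612,-.0327,.172]); plan([(h+[0,0,.002],T)]); print(st['ee_pos'],np.round(st['ft_force'],2))
c=np.hstack([cv2.resize(p['image'][y:y+60,x:x+50],(400,480),interpolation=cv2.INTER_CUBIC) for p,x,y in ((s,215,110),(t,315,140))])
cv2.imwrite('pics/l.png',c[:,:,::-1])
E
```

```text
shift [-0.0057, 0.0037, 0.1128] turn [0.0002, 0.0001, 0.0001] mm 22.6 deg 0.0
[ 0.61103628 -0.03343776  0.19659201] [-0.2  -0.87 -0.58]
```

View pics/l.png

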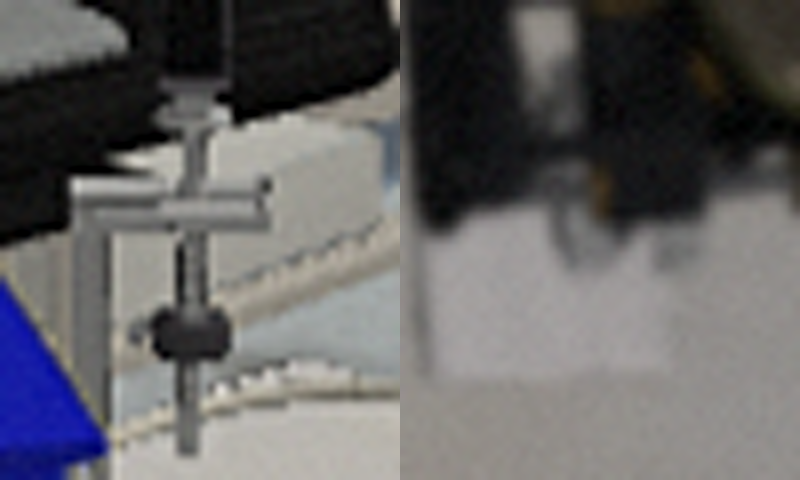

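>>> play_rows(
  motion=[
    [-0.004, 0.003, 0.03, 0, 0, 0, 0],
    [-0.004, 0.003, 0.06, 0, 0, 0, 0],
    [-0.004, 0.003, 0.085, 0, 0, 0, 0],
    [-0.004, 0.003, 0.105, 0, 0, 0, 0],
    [-0.004, 0.003, 0.105, 0, 0, 0, 0],
  ],
)

```text
time: 24.78
ee_pos: [0.6119, -0.0327, 0.1748]
eef_rot: [-0.018, 1.0, 0.0, -0.0]
ft_force: [-0.5, -0.4, -1.7]
width: 0.0179
```

```bash
python3 fs.py
```

```text
t 24.98 F tool [-0.38 -0.22  0.91] mouth in tool [0.0121 0.2227 0.0872] p [ 0.6122 -0.0328  0.1754] q [-0.018  1.     0.     0.   ] w 0.0178
```

>>> play_rows(
  motion=[
    [0, 0, 0.005, 0, 0, 0, 0],
    [0, 0, 0.01, 0, 0, 0, 0],
    [0, 0, 0.015, 0, 0, 0, 0],
    [0, 0, 0.018, 0, 0, 0, 0],
    [0, 0, 0.018, 0, 0, 0, 0],
  ],
)

```text
time: 25.6
ee_pos: [0.6121, -0.0327, 0.1716]
eef_rot: [-0.018, 1.0, 0.0, -0.0]
ft_force: [-0.2, 0.3, -0.4]
width: 0.0173
```

```bash
python3 fs.py
```

```text
t 25.8 F tool [-0.03 -0.15  1.34] mouth in tool [0.012  0.2227 0.0835] p [ 0.6121 -0.0327  0.1717] q [-0.018  1.     0.     0.   ] w 0.0181
```

>>> play_rows(
  motion=[
    [0, 0, 0.003, 0, 0, 0, 0],
    [0, 0, 0.006, 0, 0, 0, 0],
    [0, 0, 0.008, 0, 0, 0, 0],
    [0, 0, 0.008, 0, 0, 0, 0],
  ],
)

```text
time: 26.3
ee_pos: [0.6122, -0.0327, 0.1708]
eef_rot: [-0.018, 1.0, 0.0, 0.0]
ft_force: [-3.8, 0.9, 6.6]
width: 0.018
```

```bash
python3 fs.py
```

```text
t 26.5 F tool [ 2.96  0.61 -6.2 ] mouth in tool [0.0121 0.2227 0.0827] p [ 0.6122 -0.0328  0.1708] q [-0.018  1.     0.     0.   ] w 0.0175
```

>>> play_rows(
  motion=[
    [0, 0, -0.003, 0, 0, 0, 0],
    [0, 0, -0.003, 0, 0, 0, 0],
    [0, 0, -0.003, 0, 0, 0, 0],
  ],
  squeeze=10,
)

```text
time: 26.88
ee_pos: [0.6122, -0.0327, 0.1708]
eef_rot: [-0.018, 1.0, 0.0, 0.0]
ft_force: [-1.5, -0.4, 2.8]
width: 0.018
```

>>> play_rows(
  motion=[
    [0, 0, 0, 0, 0, 0, 22],
    [0, 0, 0, 0, 0, 0, 26],
    [0, 0, 0, 0, 0, 0, 32],
    [0, 0, 0, 0, 0, 0, 40],
    [0, 0, 0, 0, 0, 0, 50],
  ],
)

```text
time: 27.5
ee_pos: [0.6121, -0.0328, 0.1706]
eef_rot: [-0.018, 1.0, 0.0, -0.0]
ft_force: [-0.8, -1.3, 0.7]
width: 0.0385
```

>>> play_rows(
  motion=[
    [0, 0, 0, 0, 0, 0, 60],
    [0, 0, 0, 0, 0, 0, 60],
    [0, 0, 0, 0, 0, 0, 60],
  ],
)

```text
time: 27.88
ee_pos: [0.6121, -0.0328, 0.1706]
eef_rot: [-0.018, 1.0, 0.0, 0.0]
ft_force: [0.0, 0.1, 0.5]
width: 0.0517
```

```bash
python3 fs.py; python3 - <<'E'
from h import *
s=eyes.camera('side');g=s['image'].astype(int).sum(2)
for row in range(140,180,2): print(row,g[row,228:250].tolist())
E
```

```text
t 28.07 F tool [-0.46  0.1  -0.35] mouth in tool [0.012  0.2227 0.0825] p [ 0.6121 -0.0328  0.1706] q [-0.018  1.     0.     0.   ] w 0.0522
140 [224, 500, 476, 481, 472, 475, 474, 479, 468, 174, 322, 357, 482, 477, 476, 463, 477, 465, 461, 470, 470, 450]
142 [218, 497, 467, 465, 455, 465, 464, 468, 457, 174, 334, 359, 481, 462, 460, 454, 456, 450, 454, 461, 451, 450]
144 [220, 496, 464, 447, 459, 469, 459, 472, 453, 170, 338, 362, 483, 462, 461, 457, 443, 402, 350, 356, 483, 455]
146 [220, 503, 462, 460, 466, 457, 464, 468, 455, 161, 335, 351, 399, 392, 458, 433, 433, 476, 482, 488, 480, 458]
148 [239, 499, 486, 468, 468, 451, 389, 411, 336, 121, 281, 335, 518, 473, 480, 456, 470, 430, 416, 410, 396, 377]
150 [206, 425, 453, 360, 462, 414, 485, 486, 471, 207, 273, 286, 458, 421, 398, 403, 411, 407, 431, 457, 479, 481]
152 [286, 515, 479, 493, 499, 461, 439, 442, 423, 304, 325, 364, 399, 420, 443, 465, 454, 473, 487, 481, 486, 478]
154 [230, 454, 422, 416, 402, 400, 412, 421, 409, 286, 310, 376, 444, 424, 396, 398, 400, 389, 386, 399, 407, 400]
156 [221, 418, 419, 414, 446, 460, 452,
[... 636 characters left out ...]
 540, 542]
168 [383, 583, 552, 554, 545, 544, 544, 552, 435, 222, 320, 398, 582, 546, 547, 540, 548, 545, 553, 548, 535, 541]
170 [361, 577, 551, 544, 548, 547, 551, 572, 548, 269, 304, 419, 566, 553, 551, 545, 540, 546, 541, 543, 544, 534]
172 [367, 583, 546, 550, 548, 542, 544, 553, 545, 272, 315, 422, 591, 561, 547, 557, 549, 540, 540, 543, 546, 549]
174 [371, 584, 560, 561, 555, 554, 552, 569, 497, 248, 302, 419, 575, 557, 559, 565, 546, 556, 555, 555, 562, 544]
176 [384, 619, 597, 582, 579, 579, 592, 598, 592, 542, 574, 600, 587, 580, 590, 586, 591, 592, 583, 583, 591, 600]
178 [454, 620, 587, 595, 584, 600, 588, 586, 596, 587, 591, 588, 592, 585, 584, 588, 585, 586, 580, 582, 581, 590]
```

>>> play_rows(
  motion=[
    [0, 0, -0.03, 0, 0, 0, 70],
    [0, 0, -0.12, 0, 0, 0, 70],
    [0, 0, -0.28, 0, 0, 0, 70],
    [0, 0, -0.5, 0, 0, 0, 70],
    [0, 0, -0.7, 0, 0, 0, 70],
  ],
)

```text
time: 28.75
ee_pos: [0.6121, -0.033, 0.3138]
eef_rot: [-0.018, 1.0, 0.0, 0.001]
ft_force: [1.0, -0.2, 1.1]
width: 0.0609
```

>>> play_rows(
  motion=[
    [0.1, 0, 0, 0, 0, 0, 70],
    [0.25, 0, 0, 0, 0, 0, 70],
    [0.4, 0, 0, 0, 0, 0, 70],
    [0.5, 0, 0, 0, 0, 0, 70],
    [0.5, 0, 0, 0, 0, 0, 70],
  ],
)

```text
time: 29.38
ee_pos: [0.5118, -0.0366, 0.3124]
eef_rot: [-0.017, 1.0, 0.001, 0.001]
ft_force: [0.4, 0.5, 0.8]
width: 0.0609
```

```bash
python3 - <<'E'
from h import *
s=eyes.camera('side');t=eyes.camera('top')
for n in ['depth_rod','rod_tip','collar_face','hang_point','timer','spray_can','kidney_dish']:
    a=lm([s,t],n); print(n,[(np.round(x[0],1).tolist(),round(x[1],2)) if x else None for x in a], tri([s,t],[x[0] for x in a])[0].round(3) if all(a) else '')
g=s['image'].astype(int).sum(2); d=np.load('s0.npz')
for row in (108,112,118,124,130,150,170): print(row,g[row,232:246].tolist())
for row in (108,112,118,124,130,150,170): print('initial',row,d['s'].astype(int).sum(2)[row,232:246].tolist())
g=[cv2.absdiff(cv2.GaussianBlur(d[k],(3,3),0),cv2.GaussianBlur(p['image'],(3,3),0)).max(2)>60 for k,p in (('s',s),('t',t))]
# bystander areas: timer & can & dish
print('changed px: timer/can side',g[0][170:300,285:345].sum(),'top timer',g[1][225:255,205:235].sum(),'dish',g[1][110:145,245:290].sum())
st=r.read_state();print(st['time'],np.round(st['ee_pos'],3))
E
```

```text
depth_rod [([237.2, 130.6], 0.71), ([342.6, 159.9], 0.56)] [ 0.613 -0.028  0.162]
rod_tip [([237.4, 173.7], 0.61), None] 
collar_face [([239.1, 161.0], 0.64), None] 
hang_point [([239.6, 133.0], 0.78), ([342.1, 163.3], 0.8)] [ 0.606 -0.028  0.155]
timer [([239.7, 160.4], 0.37), ([218.1, 238.9], 0.72)] [0.525 0.289 0.19 ]
spray_can [([300.9, 288.6], 0.89), ([172.6, 215.2], 0.63)] [ 0.5    0.442 -0.005]
kidney_dish [None, ([265.5, 123.5], 0.68)] 
108 [31, 38, 33, 64, 84, 81, 86, 69, 84, 108, 200, 34, 31, 31]
112 [52, 34, 65, 232, 210, 213, 207, 212, 200, 221, 219, 182, 37, 77]
118 [59, 56, 88, 232, 212, 202, 208, 214, 214, 225, 214, 106, 53, 84]
124 [37, 52, 70, 239, 214, 210, 209, 220, 208, 203, 205, 0, 0, 0]
130 [578, 566, 536, 98, 188, 223, 230, 231, 184, 151, 181, 558, 533, 520]
150 [461, 421, 489, 491, 476, 199, 268, 296, 461, 413, 388, 405, 396, 407]
170 [547, 546, 553, 561, 545, 260, 304, 408, 581, 559, 550, 548, 536, 549]
initial 108 [34, 37, 39, 92, 200, 185, 183, 184, 195, 188, 182, 5, 18, 34]
initial 112 [42, 41, 77, 219, 226, 217, 214, 213, 207, 209, 213, 188, 52, 67]
initial 118 [68, 66, 94, 230, 220, 223, 203, 210, 210, 214, 205, 118, 51, 80]
initial 124 [46, 31, 83, 226, 212, 211, 210, 216, 215, 211, 202, 30, 0, 0]
initial 130 [583, 568, 564, 446, 181, 219, 233, 223, 184, 199, 498, 532, 523, 517]
initial 150 [460, 421, 491, 488, 471, 133, 288, 313, 456, 415, 398, 402, 404, 405]
initial 170 [423, 400, 46, 83, 112, 128, 131, 124, 127, 114, 183, 495, 555, 547]
changed px: timer/can side 301 top timer 0 dish 9
30.175 [ 0.512 -0.036  0.311]
```

```bash
python3 - <<'E'
from h import *
s=eyes.camera('side');d=np.load('s0.npz')['s'].astype(int).sum(2);g=s['image'].astype(int).sum(2)
for r0,r1 in ((104,114),(124,142),(168,182)):
    for row in range(r0,r1): print(row,'ini',d[row,232:246].tolist(),'now',g[row,232:246].tolist())
E
```

```text
104 ini [41, 48, 46, 27, 44, 54, 51, 36, 52, 48, 51, 47, 46, 61] now [22, 35, 33, 35, 31, 49, 56, 52, 48, 51, 60, 43, 30, 55]
105 ini [40, 40, 41, 43, 46, 40, 41, 41, 42, 36, 53, 39, 40, 38] now [33, 29, 47, 54, 30, 26, 64, 30, 46, 38, 30, 42, 31, 55]
106 ini [33, 30, 29, 46, 39, 35, 51, 54, 31, 34, 40, 32, 42, 37] now [34, 26, 47, 45, 40, 33, 33, 49, 43, 36, 49, 56, 33, 46]
107 ini [53, 20, 34, 25, 20, 21, 1, 7, 12, 26, 18, 37, 38, 59] now [46, 20, 42, 41, 23, 22, 20, 17, 26, 6, 38, 19, 42, 39]
108 ini [34, 37, 39, 92, 200, 185, 183, 184, 195, 188, 182, 5, 18, 34] now [38, 44, 29, 51, 84, 94, 81, 88, 79, 119, 194, 29, 29, 30]
109 ini [63, 44, 69, 212, 325, 305, 300, 304, 302, 323, 305, 108, 38, 45] now [58, 44, 89, 220, 311, 287, 288, 286, 291, 299, 310, 5, 38, 59]
110 ini [46, 48, 75, 225, 263, 245, 249, 251, 242, 258, 247, 168, 20, 64] now [67, 46, 79, 237, 260, 250, 275, 262, 256, 262, 257, 76, 41, 51]
111 ini [62, 40, 81, 222, 217, 204, 210, 211, 200, 209, 215, 174, 42, 32] now [55, 43, 73, 213, 219, 207, 207, 206, 213, 212, 201, 152, 49, 45]
112 ini [42, 41, 77, 219, 226, 217, 
[... 4429 characters left out ...]
581, 588] now [581, 578, 581, 583, 592, 598, 587, 585, 589, 581, 576, 581, 584, 581]
178 ini [590, 593, 587, 583, 588, 589, 596, 585, 582, 582, 586, 588, 580, 587] now [582, 592, 593, 581, 588, 591, 586, 576, 583, 589, 591, 586, 589, 592]
179 ini [628, 607, 598, 593, 603, 593, 587, 595, 599, 585, 589, 595, 590, 593] now [612, 605, 600, 594, 583, 592, 589, 592, 595, 595, 592, 596, 606, 598]
180 ini [441, 450, 600, 591, 592, 583, 578, 585, 591, 595, 588, 596, 591, 588] now [399, 431, 602, 583, 587, 589, 584, 591, 598, 602, 626, 611, 615, 614]
181 ini [273, 338, 603, 580, 594, 577, 585, 594, 595, 551, 552, 558, 563, 546] now [507, 522, 589, 587, 576, 579, 596, 604, 603, 499, 441, 407, 444, 459]
```

```bash
python3 - <<'E'
from h import *
print(job.close_job())
E
```

```text
the job is handed in; nothing more can be done
None
```

The depth rod is back upright in its fork, with the collar still up where the sleeve's end face pushed it. The job was handed in at about 30 s of the 64 s allowed.

**What was done:**
- **Insertion:** I gripped the handle, lifted the rod clear of the lips and drew it out. I then tilted it 30° and slid it into the bore, with about 3 N of collar friction on the way.
- **Bottom contact:** The force rose to about 14 N when the tip reached the bottom. I eased off to about 8 N and held for over 1.5 s, and the picture showed the collar seated on the end face.
- **Return:** I drew the rod straight out along the bore's axis, hung it back in the fork until the flange touched, then released it and moved clear.

**Last checks:**
- **Rod:** Compared with the first picture, the rod and handle are within about half a pixel and upright.
- **Collar:** It sat at the same place before and after release, roughly 36–40 mm above the tip. That agrees with my estimate of 38–42 mm insertion depth.
- **Bystanders:** The spray can's landmark in the side view, and the timer's and dish's in the top view, are within about 1–4 pixels of where they started.

**What disagreed:**
- **First grasp:** It was about 7 mm off sideways in y, and closing the jaws loaded the slot wall with about 12 N. I re-centred before lifting.
- **Rehanging:** The flange touched with the gripper about 1 mm lower than at pick-up, so the rod may have slipped slightly in the grip.
- **Final detections:** The side-view timer detection was a low-confidence false hit. The pixel comparison around the timer and can in that view showed 301 changed pixels. I put that down to the arm or its shadow but did not confirm it.

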